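# Clear down the trimming station

### The job

Clear down the trimming station: first put every finished black arm into the clear tray, push down and twist the red safety cap off the waste port and stand it on the cork mat; then take the blue scraper and sweep all the orange chips along the trough into the port, without picking up chips with the fingers. Finally stand the scraper back on its yellow plate and put the cap back in the port, pushed down and twisted until its catch holds it, and do not disturb the other things on the bench.

Things in the scene. Friction and masses are not known exactly. Their poses are not given: they have to be found in the camera images.
- station: Fixed trimming station: grey slab 126 mm wide (its x), 60 mm high, about 350 mm long (y -175 to +173 mm); its -y end is round and holds the waste port. Origin: centre of the underside, z up; the deck is at z = 60 mm. Between the port and y = +38 mm runs the chips' trough; from y = +38 to +173 the deck is plain and open, and the finished arms lie there.
- port (a point): Centre of the port's mouth, at deck level: (0, -112, 60) mm in the station's frame. Round port 84 mm across, with three notches for the cap's lugs, through the 6 mm deck into a pot whose floor is 4 mm above the table. Anything pushed along the trough towards the station's -y falls in before it reaches the port's centre.
- trough (a point): Open (+y) end of the trough, at deck level: (0, 38, 60) mm in the station's frame. The trough runs from here towards -y for 132 mm, to 18 mm short of the port's centre (over its rim), between two blue walls 12 mm high and 6 mm thick with inner faces 38 mm either side of its middle. Site axes as the station's.
- cap: Red safety cap in the port: disc 77 mm across, 12 mm thick, three equal lugs low on its rim, 120 degrees apart (5 mm thick, out to 51 mm from the axis). Origin: centre of the underside, z up. Locked, it lies 49 mm above the table, its yaw that of the station (or 120 or 240 degrees more). A sprung ring presses it up into the catch: 5 N, rising 0.5 N per mm. 120 g. It stands on its underside.
- cap_grip (a point): Middle of the cap's black upright grip bar, 27 mm above its origin: 56 mm long (cap's x), 14 thick (y), 30 high; axes as the cap's. Off: push 6 to 8 mm down (catch clears at 4, stop at 10), turn anticlockwise from above 50 degrees, staying down (end stop about 53), lift straight 20 mm. On: enter at that angle (within 3 degrees; unpushed it floats 53 mm up), push to about 42 mm, turn back to the stop, let go.
- cap_mat: Fixed round cork mat, 120 mm across, 4 mm thick: the place for the cap. Origin: centre of the underside.
- scraper: Blue scraper standing on its black rubber foot: foot 24 (its x) x 66 (its y) x 11 mm high, above it a body 24 x 98 x 14 mm, above that a grip 16 (x) x 44 (y) x 30 mm high; 55 mm in all, 120 g. Origin: centre of the underside, z up. Put across the trough (its y across), the body's ends ride on the trough's walls and hold the foot 1 mm above the deck.
- scraper_rest: Fixed yellow plate 60 (x) x 115 (y) x 4 mm: the scraper's place. Origin: centre of the underside.
- tray: Fixed clear open tray 120 (x) x 150 (y) mm outside, 35 mm high, walls 4 mm, floor about 4 mm thick: for the finished arms. Origin: centre of the underside.
- arm0: Finished black plastic arm, about 75 mm long (its x), 10 mm wide in its straight middle (its y), 10 to 12 mm high, 20 g. Origin: centre of the middle's underside. Two or three of them are present, lying side by side across the plain part of the deck.
- arm1: Finished black plastic arm, about 75 mm long (its x), 10 mm wide in its straight middle (its y), 10 to 12 mm high, 20 g. Origin: centre of the middle's underside. Two or three of them are present, lying side by side across the plain part of the deck.
- arm2: Finished black plastic arm, about 75 mm long (its x), 10 mm wide in its straight middle (its y), 10 to 12 mm high, 20 g. Origin: centre of the middle's underside. Two or three of them are present, lying side by side across the plain part of the deck.
- chip0: Orange plastic chip, 14 x 11 x 8 mm, 10 g; origin: centre of the underside. Two to five are present, lying in the trough.
- chip1: Orange plastic chip, 14 x 11 x 8 mm, 10 g; origin: centre of the underside. Two to five are present, lying in the trough.
- chip2: Orange plastic chip, 14 x 11 x 8 mm, 10 g; origin: centre of the underside. Two to five are present, lying in the trough.
- chip3: Orange plastic chip, 14 x 11 x 8 mm, 10 g; origin: centre of the underside. Two to five are present, lying in the trough.
- chip4: Orange plastic chip, 14 x 11 x 8 mm, 10 g; origin: centre of the underside. Two to five are present, lying in the trough.
- tape: Bystander: roll of orange tape lying flat, 52 mm across, 20 mm high.
- foam_disc: Bystander: black foam disc 48 mm across, 22 mm high.
- glue: Bystander: small white bottle with blue cap, 32 mm across, 75 mm high, standing.
- pliers: Bystander: pliers with orange handles, about 160 mm long, lying flat.
- caliper: Bystander: steel caliper, 170 mm long, lying flat.
- screwdriver: Bystander: red screwdriver, 160 mm long, lying flat.
There are look-alikes about, which are no part of the job. Leave any purple look-alike of the arm0 alone.

How it is judged:
On the way, in this order (a step that is already met when the one before it is completed fails the run):
1. every finished arm lies in the tray and the cap stands on the cork mat, released (x of arm0 in the frame of tray between -0.058 and 0.058 m and y of arm0 in the frame of tray between -0.073 and 0.073 m and z of each of arm0, arm1, arm2 in the frame of tray below 0.035 m and contact force between the fingers and arm0 below 0.1 N and x of arm1 in the frame of tray between -0.058 and 0.058 m and y of arm1 in the frame of tray between -0.073 and 0.073 m and contact force between the fingers and arm1 below 0.1 N and x of arm2 in the frame of tray between -0.058 and 0.058 m and y of arm2 in the frame of tray between -0.073 and 0.073 m and contact force between the fingers and arm2 below 0.1 N and horizontal distance between cap and cap_mat below 0.03 m and height (world z) of cap below 0.01 m and angle between cap's own z axis and vertical below 0.1 rad and contact force between the fingers and cap below 0.1 N), for 0.2 s.
2. every chip is down the port, and the scraper is off its plate (horizontal distance between each of chip0, chip1, chip2, chip3, chip4 and port below 0.062 m and height (world z) of each of chip0, chip1, chip2, chip3, chip4 below 0.045 m and not (horizontal distance between scraper and scraper_rest below 0.025 m and height (world z) of scraper below 0.01 m and angle between scraper's own z axis and vertical below 0.1 rad and contact force between the fingers and scraper below 0.1 N)), for 0.2 s.
At the end, for the whole second after the job is handed in: Every arm lies in the tray, below its rim; the cap is back in the port, level and sprung up into its catch (underside 46.5 to 51 mm above the table); every chip lies in the pot under the port; the scraper stands upright on its plate (within 25 mm of its centre); all released and at rest (x of arm0 in the frame of tray between -0.058 and 0.058 m and y of arm0 in the frame of tray between -0.073 and 0.073 m and z of each of arm0, arm1, arm2 in the frame of tray below 0.035 m and contact force between the fingers and arm0 below 0.1 N and x of arm1 in the frame of tray between -0.058 and 0.058 m and y of arm1 in the frame of tray between -0.073 and 0.073 m and contact force between the fingers and arm1 below 0.1 N and x of arm2 in the frame of tray between -0.058 and 0.058 m and y of arm2 in the frame of tray between -0.073 and 0.073 m and contact force between the fingers and arm2 below 0.1 N and horizontal distance between cap and port below 0.005 m and height (world z) of cap between 0.0465 and 0.051 m and angle between cap's own z axis and vertical below 0.05 rad and contact force between the fingers and cap below 0.1 N and horizontal distance between each of chip0, chip1, chip2, chip3, chip4 and port below 0.062 m and height (world z) of each of chip0, chip1, chip2, chip3, chip4 below 0.045 m and horizontal distance between scraper and scraper_rest below 0.025 m and height (world z) of scraper below 0.01 m and angle between scraper's own z axis and vertical below 0.1 rad and contact force between the fingers and scraper below 0.1 N and linear speed of each of cap, scraper, arm0, arm1, arm2, chip0, chip1, chip2, chip3, chip4 below 0.02 m/s); the robot touches nothing.
It fails at once if a chip is pinched or pushed by the fingers (over 6 N) (contact force between the fingers and chip0 above 6 N or contact force between the fingers and chip1 above 6 N or contact force between the fingers and chip2 above 6 N or contact force between the fingers and chip3 above 6 N or contact force between the fingers and chip4 above 6 N).
It fails at once if a bystander is moved more than 40 mm (distance of any of tape, foam_disc, glue, pliers, caliper, screwdriver from where it was at the start of the episode above 0.04 m).
Of arm0, arm1, arm2 only 2 to 3 are there at a start; the rules pass over those that are not, and their reading is None.
Of chip0, chip1, chip2, chip3, chip4 only 2 to 5 are there at a start; the rules pass over those that are not, and their reading is None.
At some moment in a run one of arm0, arm1, arm2 may be knocked a few centimetres aside while the robot is not near it.
Once in a run the grip may slacken for a moment while it holds something.
It also fails if it takes over 192 s, if anything falls off the work surface, if the arm or the gripper's body presses on something with over 40 N, if the wrist force passes 120 N, or if a joint passes its speed limit or range.

### The arm

A 6-joint arm with a two-finger parallel gripper is mounted at the origin on the work surface. World frame = base frame: x ahead of the robot, y to its left, z up, the work surface at z = 0. Lengths are in m, angles in rad, forces in N, time in s.
With the tool pointing down it reaches from about 0.35 to 0.975 m from the base axis. Payload 4.9 kg.
Tool frame: the origin (TCP) lies midway between the tips of the shut fingers; the grasp point (between the pads) lies 19 mm behind it; z points along the fingers, y is the direction in which the jaws open and shut (so a half turn about z gives the same grasp; the last joint's range is limited). The gripper opens to 85 mm and grips with 20 to 120 N. Pads are 22 mm wide; open, the fingers measure 114 mm over their backs; the gripper's body (76 mm by 85 mm) begins 54 mm behind the grasp point. The pads swing forward as they close: fully open they stand 13 mm farther back than shut.
Start: joints at [-1.232, 0.053, 1.613, -0, 1.476, -0.119], TCP at [0.276, -0.561, 0.231] pointing down, gripper open.
Joint ranges: [-3.01, 3.01], [-1.01, 2.22], [0.06, 2.58], [-1.02, 4.17], [0.09, 2.62], [-3.14, 3.14]. Speed limits (rad/s): [2.57, 2.57, 3.14, 3.14, 3.14, 3.14].

### API

Orientations are given as a rotation vector (axis times angle).
In Python, from station import ctrl gives the robot as it stands.
- The arm moves only by the shell command python3 -m jog 'ROWS' [FORCE]. ROWS is JSON, one flat list of numbers, 7 for each row, row after row: the opening, from 0 (shut) to 1 (fully open), then the shift along the tool's x, y, z in m, then the turn, a rotation vector about the tool's x, y, z in degrees. A call has 1 to 10 rows; each row shifts and turns the commanded pose from where the row before left it, along the tool's axes as they then stand; what a row does not reach is not made up. A row lasts 1/8 s, in which the tool goes at most 62.5 mm and 10.7 degrees, less where a joint would pass 70% of its speed; a pose out of reach is approached as far as the arm can. A call with a gripper value outside its range is refused whole. The fingers move at their own pace and stop on an object; FORCE is the grip in N (left out, the last holds). Time passes only in rows, so rows that do not move let the fingers close. It gives the time, the measured TCP pose, the force and the opening at its end, in the units of the state.
- ctrl.get_obs(): the state, without advancing time (a new reading comes with each control period).
- ctrl.get_image(name): name is "scene" or "side" or "wrist"; returns a dict with "image" (480x640x3 uint8, blue, green, red), "camera_matrix" (3x3 intrinsics, pixels), "rvec" (rotation vector, rad) and "tvec" (3), from world to camera coordinates, as OpenCV has them; the wrist camera has in their place "mount" (4x4, takes a point from camera to tool coordinates, whose origin is the TCP and whose axes are the flange's). Camera axes: x right, y down, z forward; pixel columns grow to the right and rows downward; lengths in m; the calibration is good to about 2 mm. A picture is of the moment at which its call begins: read the wrist's pose just before it. There is no depth.
- ctrl.finish_job(): hands the job in, once; it reports no verdict.
Trained networks look in a picture, given as the dict that the camera call returned (one of the last four; its "shot" number tells which), for a name from the list of things; names that differ only in an ending like _2 or _b are one class to them, and where a whole thing is asked for, a point or a joint stands for the part that bears it (a point fixed in the world has none). Each returns a list of dicts, best first, with "p" (0 to 1); they miss things now and then, are a little off and sometimes report something else, mostly with a low value. They report only what shows in the picture. A call takes as long as a camera call. They do not tell look-alikes from the thing itself.
- ctrl.boxes_of(target, picture): "box" ([centre column, centre row, width, height] in pixels, round what is visible of it).
The state is a dict: "t": time; "q": joint angles; "dq": joint speeds; "effort": joint torques, N m; "tool_pos": TCP position; "tool_rot": TCP orientation; "contact_force": force on the tool from outside, world axes, zero at the start; "wrist_torque": the same for the moment, N m; "opening": finger opening in m.
Only numpy, scipy, OpenCV 4.12 (cv2) and the standard library are available. Lean on these libraries where they do the work, as an engineer would, in place of code of your own. Each camera call takes 0.05 s, during which the arm holds its last target. There are 200 camera calls.

## Working session

There is one attempt and no reset: what is moved stays moved. The work goes in short steps, Python scripts to look and compute and a shell command to move; the robot and the scene stay as the last step left them, time stands still between calls to the robot, and variables do not carry over. Pictures are saved under pics/ and viewed, about 12 in all and at most 16, crops included, and the job is handed in when it is done.

```bash
mkdir -p pics; ls; python3 - <<'E'
from station import ctrl
import cv2
o=ctrl.get_obs();print(o)
for n in("scene","side"):
    p=ctrl.get_image(n);cv2.imwrite(f"pics/{n}0.png",p["image"]);print(n,p["camera_matrix"],p["rvec"],p["tvec"])
    for t in["station","cap","cap_grip","cap_mat","scraper","scraper_rest","tray","arm0","chip0","tape","foam_disc","glue","pliers","caliper","screwdriver"]:
        print(t,[([round(float(v)) for v in d["box"]],round(float(d["p"]),2)) for d in ctrl.boxes_of(t,p)][:6])
E
```

```text
pics
{'t': 0.0, 'q': array([-1.23199929e+00,  5.33608095e-02,  1.61433802e+00,  5.55779379e-06,
        1.47600332e+00, -1.18990305e-01]), 'dq': array([ 4.35952573e-05,  1.39932068e-03,  3.87416155e-04, -1.78754405e-03,
        6.24511605e-04,  2.53780292e-03]), 'effort': array([ 8.99752176e-04, -3.93669105e+01, -3.70182252e+01, -2.25195248e-05,
        7.08070263e-03, -2.17411156e-06]), 'tool_pos': array([ 0.27601978, -0.56003127,  0.23003429]), 'tool_rot': array([-3.05761119e+00, -7.12351246e-01,  3.54567471e-04]), 'contact_force': array([ 0.5150894 , -0.16143833,  0.4323472 ]), 'wrist_torque': array([-0.00988196,  0.0031529 , -0.02510588]), 'opening': 0.08537286587335757}
scene [[459.91481194   0.         320.9594949 ]
 [  0.         459.91481194 247.44670289]
 [  0.           0.           1.        ]] [ 2.23084356  1.28573152 -0.39790664] [-0.26312601 -0.30748925  1.26220184]
station [([358, 294, 163, 136], 0.63)]
cap [([313, 322, 34, 37], 0.68)]
cap_grip [([314, 322, 34, 37], 0.86), ([245, 256, 23, 21], 0.42)]
cap_mat [([305, 254, 53, 40], 0.77)]
scraper [([403, 195, 36, 28], 0.
[... 1085 characters left out ...]
 244, 52, 35], 0.9)]
scraper [([443, 287, 48, 34], 0.63), ([331, 281, 21, 25], 0.33)]
scraper_rest [([443, 303, 59, 38], 0.81), ([250, 237, 36, 30], 0.33)]
tray [([265, 190, 78, 53], 0.82)]
arm0 [([332, 282, 21, 25], 0.73), ([317, 267, 30, 26], 0.64), ([517, 310, 40, 12], 0.49)]
chip0 [([395, 257, 23, 21], 0.71), ([294, 259, 5, 11], 0.54), ([282, 249, 5, 5], 0.41)]
tape [([396, 257, 24, 23], 0.62)]
foam_disc [([312, 207, 20, 15], 0.73), ([424, 369, 57, 72], 0.36)]
glue [([191, 197, 14, 28], 0.9)]
pliers [([212, 333, 82, 53], 0.65)]
caliper [([425, 368, 57, 72], 0.95), ([299, 281, 160, 109], 0.44), ([336, 243, 48, 32], 0.27)]
screwdriver [([280, 249, 11, 9], 0.74), ([157, 260, 73, 23], 0.62)]
```

View pics/scene0.png

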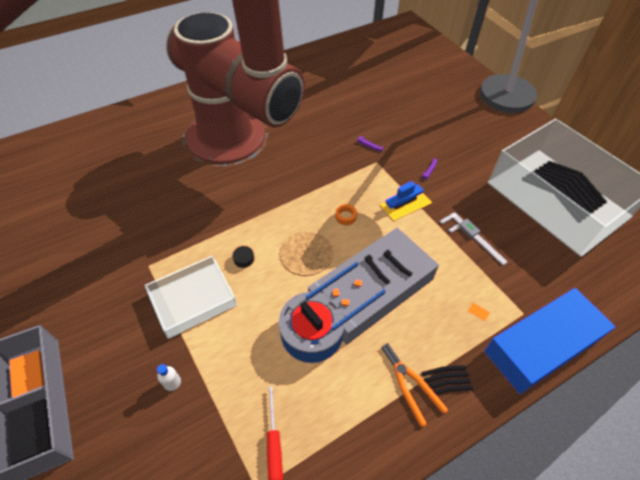

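```bash
cat > h.py <<'E'
import numpy as np,cv2
from scipy.spatial.transform import Rotation as R
from station import ctrl
def cam(p,o=None):
    K=np.array(p["camera_matrix"])
    if "mount" in p:
        T=np.eye(4);T[:3,:3]=R.from_rotvec(o["tool_rot"]).as_matrix();T[:3,3]=o["tool_pos"]
        C=T@np.array(p["mount"])
    else:
        C=np.eye(4);M=R.from_rotvec(np.ravel(p["rvec"])).as_matrix();C[:3,:3]=M.T;C[:3,3]=-M.T@np.ravel(p["tvec"])
    return K,C
def ray(p,uv,z,o=None):
    K,C=cam(p,o);d=C[:3,:3]@np.linalg.solve(K,[uv[0],uv[1],1.]);return C[:3,3]+d*(z-C[2,3])/d[2]
def proj(p,X,o=None):
    K,C=cam(p,o);x=K@(C[:3,:3].T@(np.array(X)-C[:3,3]));return x[:2]/x[2]
def shot(n):
    o=ctrl.get_obs();return ctrl.get_image(n),o
def delta(xyz,yaw,o=None):
    """tool-axis shift (mm) and turn about tool z (deg) to a down-pointing TCP pose; yaw = direction of tool x axis in world, deg"""
    o=o or ctrl.get_obs();M=R.from_rotvec(o["tool_rot"])
    T=R.from_euler('z',yaw,degrees=True)*R.from_euler('x',180,degrees=True)
    return np.round(M.inv().apply(np.array(xyz)-o["tool_pos"])*1000,1),np.round(np.degrees((M.inv()*T).as_rotvec()),1)
def toolyaw(o): 
    x=R.from_rotvec(o["tool_rot"]).as_matrix()[:,0];return np.degrees(np.arctan2(x[1],x[0]))
E
python3 - <<'E'
from h import *
p,o=shot("side");im=p["image"][150:420,120:600]
cv2.imwrite("pics/s.png",cv2.resize(im,(800,450),interpolation=3))
p,o=shot("scene")
for n,uv,z in [("cap",(313,322),.075),("mat",(305,254),.004),("scraper",(405,206),.004),("tray",(191,297),.02),("a",(377,269),.065),("b",(395,263),.065),("glue",(170,378),.03),("foam",(244,256),.01),("tape",(345,216),.01)]:
    print(n,ray(p,uv,z).round(3))
print(toolyaw(o),(cam(p)[1]).round(2)); w,o=shot("wrist");print(np.array(w["mount"]).round(3),w["camera_matrix"])
E
```

```text
cap [ 0.642 -0.088  0.075]
mat [ 0.457 -0.003  0.004]
scraper [0.454 0.276 0.004]
tray [ 0.443 -0.264  0.02 ]
a [0.599 0.087 0.065]
b [0.606 0.127 0.065]
glue [ 0.59  -0.358  0.03 ]
foam [ 0.398 -0.125  0.01 ]
tape [0.412 0.13  0.01 ]
26.22964662215824 [[ 0.5   0.71 -0.5   0.98]
 [ 0.86 -0.41  0.3  -0.27]
 [ 0.01 -0.58 -0.82  0.86]
 [ 0.    0.    0.    1.  ]]
[[ 0.001 -0.957 -0.29   0.074]
 [ 1.     0.001  0.001 -0.   ]
 [-0.    -0.29   0.957 -0.143]
 [ 0.     0.     0.     1.   ]] [[397.46217589   0.         314.76173546]
 [  0.         397.46217589 241.48908866]
 [  0.           0.           1.        ]]
```

View pics/s.png

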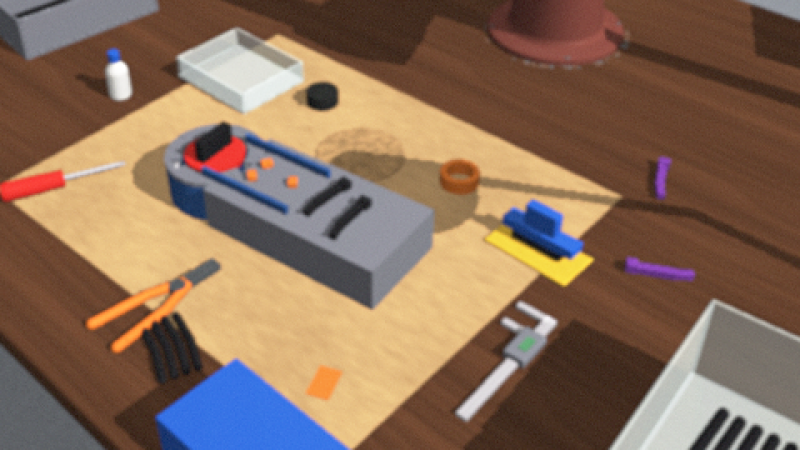

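```bash
python3 - <<'E'
from h import *
p,o=shot("scene")
for n,uv,z in [("cornL",(399,230),.06),("cornR",(437,266),.06),("a1",(368,257),.07),("a2",(386,281),.07),("bar1",(303,309),.09),("bar2",(322,326),.09),("sc1",(388,206),.02),("sc2",(423,189),.02),("plate",(433,204),.004),("plate",(390,219),.004)]:
    print(n,ray(p,uv,z).round(3))
print(delta([.60,.03,.42],-20,o), delta([.60,.03,.42],0,o),o["q"][0])
E
```

```text
cornL [0.537 0.188 0.06 ]
cornR [0.653 0.201 0.06 ]
a1 [0.568 0.085 0.07 ]
a2 [0.634 0.084 0.07 ]
bar1 [ 0.616 -0.094  0.09 ]
bar2 [ 0.663 -0.081  0.09 ]
sc1 [0.444 0.23  0.02 ]
sc2 [0.442 0.336 0.02 ]
plate [0.483 0.339 0.004]
plate [0.469 0.221 0.004]
(array([ 551.5, -386.7, -188.7]), array([ 0. ,  0. , 46.2])) (array([ 551.5, -386.7, -188.7]), array([ 0. ,  0. , 26.2])) -1.2319990401730416
```

```bash
python3 -m jog '[1,0,0,-0.05,0,0,0, 1,0,0,-0.05,0,0,0, 1,0,0,-0.05,0,0,0, 1,0,0,-0.038,0,0,0, 1,0.046,-0.032,0,0,0,0, 1,0.046,-0.032,0,0,0,0, 1,0.046,-0.032,0,0,0,0, 1,0.046,-0.032,0,0,0,0, 1,0.046,-0.032,0,0,0,0, 1,0.046,-0.032,0,0,0,0]' 40
python3 -m jog '[1,0.046,-0.032,0,0,0,0, 1,0.046,-0.032,0,0,0,0, 1,0.046,-0.032,0,0,0,0, 1,0.046,-0.032,0,0,0,0, 1,0.046,-0.032,0,0,0,0, 1,0.046,-0.034,0,0,0,0, 1,0,0,0,0,0,8.7, 1,0,0,0,0,0,8.7, 1,0,0,0,0,0,8.8, 1,0,0,0,0,0,0]'
python3 - <<'E'
from h import *
p,o=shot("wrist");print(o["tool_pos"],toolyaw(o));cv2.imwrite("pics/w1.png",p["image"])
for t in["cap_grip","arm0","chip0","cap_mat","scraper"]:
    print(t,[([round(float(v)) for v in d["box"]],round(float(d["p"]),2)) for d in ctrl.boxes_of(t,p)][:6])
E
```

```text
t: 3.05
tool_pos: [0.4395, -0.2647, 0.4195]
tool_rot: [3.059, 0.712, 0.001]
contact_force: [0.3, -0.4, 0.0]
opening: 0.0852
t: 4.3
tool_pos: [0.6008, 0.0297, 0.4193]
tool_rot: [-3.142, -0.004, 0.0]
contact_force: [-0.2, 0.6, -0.3]
opening: 0.0852
[0.60079035 0.02968124 0.419288  ] 0.1379714082145234
cap_grip [([407, 160, 66, 62], 0.76)]
arm0 [([270, 183, 18, 60], 0.84), ([73, 315, 46, 26], 0.74), ([234, 175, 25, 57], 0.59)]
chip0 [([350, 181, 14, 14], 0.63), ([349, 159, 13, 14], 0.57)]
cap_mat [([336, 274, 79, 72], 0.91)]
scraper []
```

View pics/w1.png

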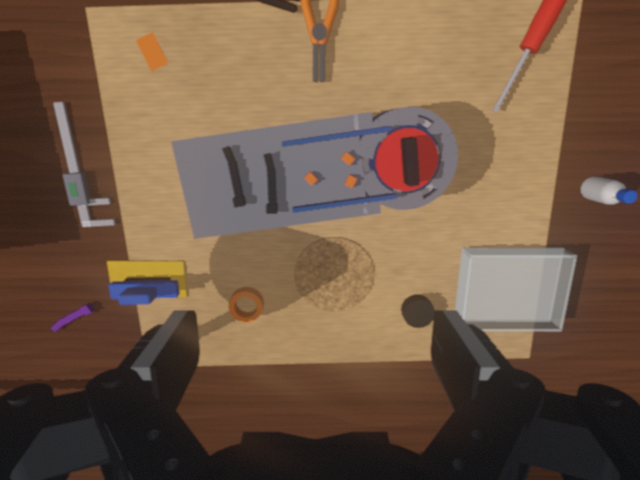

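```bash
python3 - <<'E'
from h import *
p,o=shot("wrist")
for n,uv,z in [("cornFar",(173,141),.06),("cornNear",(194,238),.06),("armA far",(229,148),.068),("armA near",(239,205),.068),("armB far",(269,155),.068),("armB near",(273,211),.068),("armAmid",(235,175),.07),("armBmid",(271,183),.07),("capdisc",(406,158),.061),
 ("bar1",(408,139),.091),("bar2",(412,184),.091),("wall1",(283,143),.072),("wall1e",(425,126),.072),("wall2",(295,209),.072),("wall2e",(397,200),.072),("mat",(335,274),.004),("chip1",(349,159),.068),("chip2",(352,181),.068),("chip3",(312,178),.068),
 ("tray fl",(464,249),.035),("tray",(577,253),.035),("tray",(562,330),.035),("tray",(457,327),.035),
 ("plate",(108,262),.004),("plate",(186,262),.004),("plate",(187,299),.004),("sgrip",(137,294),.055),("bodyl",(110,292),.025),("bodyr",(179,288),.025)]:
    print(n,ray(p,uv,z,o).round(4))
print(toolyaw(o))
E
```

```text
cornFar [0.6507 0.203  0.06  ]
cornNear [0.5268 0.1879 0.06  ]
armA far [0.643  0.1332 0.068 ]
armA near [0.5728 0.1248 0.068 ]
armB far [0.6348 0.085  0.068 ]
armB near [0.5651 0.0821 0.068 ]
armAmid [0.6107 0.1274 0.07  ]
armBmid [0.601  0.0834 0.07  ]
capdisc [ 0.631  -0.0837  0.061 ]
bar1 [ 0.655  -0.0777  0.091 ]
bar2 [ 0.6033 -0.0861  0.091 ]
wall1 [0.6492 0.0674 0.072 ]
wall1e [ 0.6692 -0.1011  0.072 ]
wall2 [0.5686 0.054  0.072 ]
wall2e [ 0.5804 -0.0735  0.072 ]
mat [ 0.4544 -0.0016  0.004 ]
chip1 [ 0.6302 -0.0126  0.068 ]
chip2 [ 0.6034 -0.017   0.068 ]
chip3 [0.607  0.0326 0.068 ]
tray fl [ 0.5044 -0.179   0.035 ]
tray [ 0.4988 -0.3376  0.035 ]
tray [ 0.3782 -0.3387  0.035 ]
tray [ 0.3829 -0.1821  0.035 ]
plate [0.4728 0.3368 0.004 ]
plate [0.4731 0.2207 0.004 ]
plate [0.4128 0.2247 0.004 ]
sgrip [0.4442 0.2755 0.055 ]
bodyl [0.4337 0.3293 0.025 ]
bodyr [0.4402 0.2274 0.025 ]
0.07339702979564981
```

Could be taken for an arm (wrist view): black (235,175) and (271,183) on the deck are the finished arms. Purple (73,318) and (scene 370,144), the black pieces by the pliers (scene 450,378) and those in the crate (scene 570,185) are look-alikes to leave alone. Going above arm A and checking close.

```bash
python3 -m jog '[0.45,0.004,-0.05,0.06,0,0,-7, 0.45,0.0,-0.049,0.05,0,0,0, 0.45,0,0,0.05,0,0,0, 0.45,0,0,0.05,0,0,0, 0.45,0,0,0.04,0,0,0, 0.45,0,0,0,0,0,0]' 30
python3 - <<'E'
from h import *
p,o=shot("wrist");print(o["tool_pos"],toolyaw(o));cv2.imwrite("pics/w2.png",p["image"])
for t in["arm0","chip0"]:
    for d in ctrl.boxes_of(t,p)[:5]: print(t,np.round(d["box"]),round(float(d["p"]),2),ray(p,d["box"][:2],.068,o).round(4))
E
```

```text
t: 5.4
tool_pos: [0.5959, 0.1128, 0.1822]
tool_rot: [3.136, 0.193, -0.013]
contact_force: [-0.6, -0.3, -0.4]
opening: 0.0383
[0.5958947  0.11279929 0.18222506] 7.052205832765814
arm0 [353. 231.  36. 108.] 0.82 [0.6013 0.0878 0.068 ]
arm0 [289. 212.  26. 112.] 0.71 [0.6092 0.1314 0.068 ]
arm0 [ 11. 382.  22.  19.] 0.64 [0.4513 0.3268 0.068 ]
chip0 [432. 232.  26.  28.] 0.72 [0.607 0.035 0.068]
chip0 [506. 204.  32.  22.] 0.71 [ 0.6319 -0.0093  0.068 ]
chip0 [501. 245.  25.  22.] 0.59 [ 0.6038 -0.0135  0.068 ]
chip0 [592. 217.  96. 113.] 0.5 [ 0.6302 -0.068   0.068 ]
```

View pics/w2.png

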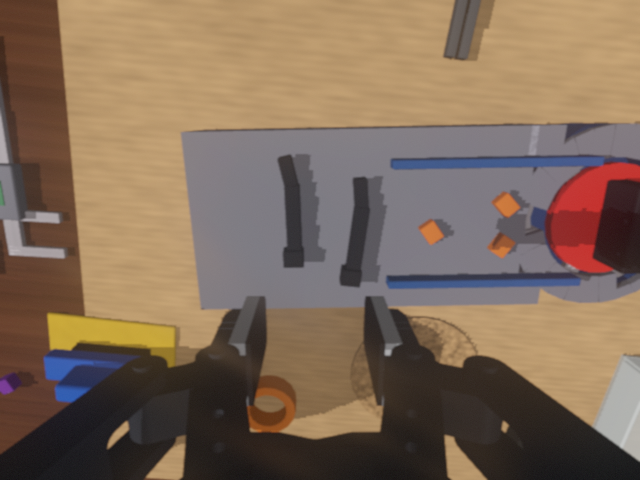

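```bash
python3 - <<'E'
from h import *
p,o=shot("wrist")
for n,uv,z in [("cornFar",(184,132),.06),("cornNear",(201,308),.06),("A1",(292,187),.07),("A2",(294,248),.07),("B1",(362,208),.07),("B2",(353,266),.07),("wall1",(391,163),.072),("wall2",(388,282),.072),("wall2e",(580,281),.072),("edgefar",(560,125),.06),("capdisc",(599,220),.061)]:
    print(n,ray(p,uv,z,o).round(4))
print(delta([.6092,.1295,.0625],7,o))
E
```

```text
cornFar [0.6561 0.2068 0.06  ]
cornNear [0.5295 0.1903 0.06  ]
A1 [0.6303 0.1317 0.07  ]
A2 [0.5884 0.1258 0.07  ]
B1 [0.6221 0.0835 0.07  ]
B2 [0.5804 0.0833 0.07  ]
wall1 [0.654  0.0699 0.072 ]
wall2 [0.5722 0.0573 0.072 ]
wall2e [ 0.5897 -0.0769  0.072 ]
edgefar [ 0.6911 -0.0384  0.06  ]
capdisc [ 0.6324 -0.0841  0.061 ]
(array([ 10.7, -15.3, 127. ]), array([ 0. , -0.2,  0. ]))
```

```bash
python3 - <<'E'
from h import *
o=ctrl.get_obs();print(o["tool_pos"],o["q"],o["t"],toolyaw(o),delta([.6094,.1288,.0625],8,o))
E
```

```text
[0.6003052  0.11300607 0.18998459] [6.42929458e-02 4.46368850e-02 1.69101663e+00 1.37571259e-05
 1.40102615e+00 1.51238753e+00] 5.6 7.03019889467393 (array([ 10.3, -14.6, 127.5]), array([ 0. , -0.3, -1. ]))
```

```bash
python3 -m jog '[0.45,0.010,-0.015,0.04,0,0,-1, 0.45,0,0,0.04,0,0,0, 0.45,0,0,0.03,0,0,0, 0.45,0,0,0.0175,0,0,0, 0.45,0,0,0,0,0,0, 0,0,0,0,0,0,0, 0,0,0,0,0,0,0, 0,0,0,0,0,0,0]' 30
python3 -m jog '[0,0,0,-0.03,0,0,0, 0,0,0,-0.04,0,0,0, 0,0,0,-0.04,0,0,0,0,0,0,0,0,0,0]'
python3 - <<'E'
from h import *
o=ctrl.get_obs();print(o["tool_pos"],o["opening"],delta([.441,-.29,.17],0,o))
E
```

```text
t: 6.6
tool_pos: [0.6078, 0.1291, 0.0608]
tool_rot: [-3.134, -0.22, -0.004]
contact_force: [0.3, -0.5, 5.4]
opening: 0.0089
t: 7.1
tool_pos: [0.6092, 0.1293, 0.1739]
tool_rot: [-3.134, -0.22, -0.013]
contact_force: [0.2, 0.7, 0.9]
opening: 0.0084
[0.60916603 0.12933387 0.17394936] 0.00842941362026787 (array([-225.1,  391.7,    2.3]), array([-0. , -0.5,  8. ]))
```

```bash
python3 -m jog '[0,-0.025,0.0435,0,0,0,0, 0,-0.025,0.0435,0,0,0,0, 0,-0.025,0.0435,0,0,0,0, 0,-0.025,0.0435,0,0,0,0, 0,-0.025,0.0435,0,0,0,0, 0,-0.025,0.0435,0,0,0,0, 0,-0.025,0.0435,0,0,0,0, 0,-0.025,0.0435,0,0,0,0, 0,-0.025,0.0435,0,0,0,0, 0,0,0,0,0,0,8]'
python3 -m jog '[0,0,0,0,0,0,0, 0,0,0,0.03,0,0,0]'
python3 - <<'E'
from h import *
p,o=shot("wrist");print(o["tool_pos"],o["opening"],toolyaw(o),delta([.441,-.29,.01],0,o));cv2.imwrite("pics/w3.png",p["image"])
E
```

```text
t: 8.35
tool_pos: [0.4365, -0.2921, 0.1674]
tool_rot: [-3.14, 0.013, 0.004]
contact_force: [-0.4, 0.1, -0.1]
opening: 0.0091
t: 8.6
tool_pos: [0.44, -0.2907, 0.1407]
tool_rot: [3.139, 0.006, 0.006]
contact_force: [0.7, -0.0, -0.5]
opening: 0.0091
[ 0.43996547 -0.29071554  0.14068279] 0.009123231755875818 0.2131920490799926 (array([  0.6,  -1.1, 130.7]), array([ 0.2, -0.2,  0.2]))
```

View pics/w3.png

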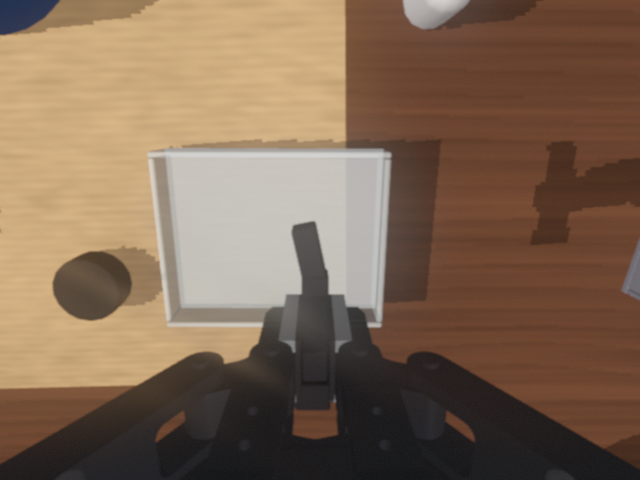

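```bash
python3 - <<'E'
from h import *
p,o=shot("wrist")
c=np.array([ray(p,uv,.035,o) for uv in[(150,152),(390,152),(382,325),(167,325)]]);print(c.round(4),c.mean(0),o["tool_pos"])
E
```

```text
[[ 0.4922 -0.1894  0.035 ]
 [ 0.4929 -0.3323  0.035 ]
 [ 0.3779 -0.3338  0.035 ]
 [ 0.3769 -0.1875  0.035 ]] [ 0.43500296 -0.26075482  0.035     ] [ 0.43700664 -0.28798675  0.13430704]
```

```bash
python3 -m jog '[0,0,0,0.04,0,0,0, 0,0,0,0.04,0,0,0, 0,0,0,0.03,0,0,0, 0,0,0,0.014,0,0,0, 0,0,0,0,0,0,0, 0.35,0,0,0,0,0,0, 0.35,0,0,0,0,0,0, 0.35,0,0,-0.04,0,0,0, 0.35,0,0,-0.05,0,0,0, 0.35,0,0,-0.05,0,0,0]'
python3 - <<'E'
from h import *
o=ctrl.get_obs();print(o["tool_pos"],o["opening"],delta([.601,.0838,.17],2,o))
E
```

```text
t: 9.95
tool_pos: [0.4387, -0.2901, 0.1577]
tool_rot: [3.141, 0.001, 0.002]
contact_force: [0.1, -1.3, 0.7]
opening: 0.0298
[ 0.43867058 -0.29009813  0.15765533] 0.0297873140942405 (array([ 162.6, -373.8,  -12.5]), array([ 0.1, -0.1, -2. ]))
```

```bash
python3 -m jog '[0.45,0.0205,-0.0465,-0.002,0,0,0, 0.45,0.0205,-0.0465,-0.002,0,0,0, 0.45,0.0205,-0.0465,-0.002,0,0,0, 0.45,0.0205,-0.0465,-0.002,0,0,0, 0.45,0.0205,-0.0465,0,0,0,0, 0.45,0.0205,-0.0465,0,0,0,0, 0.45,0.0205,-0.0465,0,0,0,0, 0.45,0.0205,-0.0465,0,0,0,-2, 0.45,0,0,0,0,0,0,0.45,0,0,0,0,0,0]'
python3 -m jog '[0.45,0,0,0,0,0,0]'
python3 - <<'E'
from h import *
p,o=shot("wrist");print(o["tool_pos"],toolyaw(o));cv2.imwrite("pics/w4.png",p["image"])
for t in["arm0"]:
    for d in ctrl.boxes_of(t,p)[:5]: print(t,np.round(d["box"]),round(float(d["p"]),2),ray(p,d["box"][:2],.068,o).round(4))
print(proj(p,[.6222,.0835,.07],o),proj(p,[.5804,.0833,.07],o),delta([.601,.0838,.0625],2,o))
E
```

```text
t: 11.2
tool_pos: [0.6024, 0.0819, 0.1637]
tool_rot: [3.141, 0.056, 0.001]
contact_force: [0.2, 0.0, 0.1]
opening: 0.0385
t: 11.32
tool_pos: [0.6022, 0.081, 0.1635]
tool_rot: [3.141, 0.053, 0.0]
contact_force: [0.4, -1.5, 0.9]
opening: 0.0385
[0.60218248 0.08098741 0.16349024] 1.9450102406080954
arm0 [306. 245.  24. 116.] 0.57 [0.6012 0.0863 0.068 ]
[311.38532096 213.34992474] [309.56502393 277.37638635] (array([ -1.1,  -2.9, 101. ]), array([ 0. , -0. , -0.1]))
```

```bash
python3 -m jog '[0.45,0,-0.003,0.04,0,0,0, 0.45,0,0,0.035,0,0,0, 0.45,0,0,0.026,0,0,0, 0.45,0,0,0,0,0,0, 0,0,0,0,0,0,0, 0,0,0,0,0,0,0, 0,0,0,0,0,0,0, 0,0,0,-0.04,0,0,0, 0,0,0,-0.04,0,0,0,0,0,0,-0.04,0,0,0]' 30
python3 -m jog '[0,-0.0205,0.04,0,0,0,2, 0,-0.0205,0.04,0,0,0,0, 0,-0.0205,0.04,0,0,0,0, 0,-0.0205,0.04,0,0,0,0, 0,-0.0205,0.04,0,0,0,0, 0,-0.0205,0.04,0,0,0,0, 0,-0.0205,0.04,0,0,0,0, 0,-0.0205,0.04,0,0,0,0, 0,0,0,0,0,0,0, 0,0,0,0,0,0,0]'
python3 - <<'E'
from h import *
p,o=shot("wrist");print(o["tool_pos"],toolyaw(o),o["opening"]);cv2.imwrite("pics/w5.png",p["image"])
print(delta([.435,-.235,.01],0,o))
E
```

```text
t: 12.68
tool_pos: [0.602, 0.0851, 0.1834]
tool_rot: [-3.141, -0.056, 0.0]
contact_force: [0.8, 0.4, -0.6]
opening: 0.0083
t: 13.92
tool_pos: [0.4399, -0.2354, 0.1822]
tool_rot: [-3.141, -0.0, -0.0]
contact_force: [-0.1, 0.9, -0.9]
opening: 0.0088
[ 0.43990451 -0.23541063  0.18222852] 0.01075499367852654 0.008832034141399393
(array([ -4.9,  -0.3, 172.2]), array([-0., -0.,  0.]))
```

View pics/w5.png

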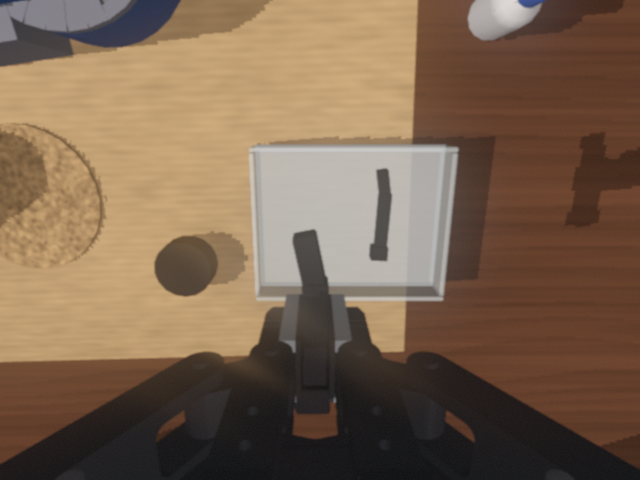

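```bash
python3 -m jog '[0,-0.004,0,0.05,0,0,0, 0,0,0,0.05,0,0,0, 0,0,0,0.04,0,0,0, 0,0,0,0.032,0,0,0, 0,0,0,0,0,0,0, 0.35,0,0,0,0,0,0, 0.35,0,0,0,0,0,0, 0.35,0,0,-0.05,0,0,0, 0.35,0,0,-0.06,0,0,0, 0.35,0,0,-0.06,0,0,0]'
python3 - <<'E'
from h import *
o=ctrl.get_obs();print(o["tool_pos"],o["opening"],delta([.630,-.084,.22],7.4,o))
E
```

```text
t: 15.22
tool_pos: [0.4358, -0.2356, 0.1831]
tool_rot: [3.141, 0.001, 0.002]
contact_force: [0.1, -1.1, 0.2]
opening: 0.0299
[ 0.43578607 -0.23556124  0.18314408] 0.02990738024848381 (array([ 194.3, -151.4,  -36.7]), array([ 0.1, -0.1, -7.4]))
```

```bash
python3 -m jog '[0.5,0.0325,-0.025,-0.006,0,0,-2, 0.5,0.0325,-0.025,-0.006,0,0,-2, 0.5,0.0325,-0.025,-0.006,0,0,-2, 0.5,0.0325,-0.025,-0.006,0,0,-1.4, 0.5,0.0325,-0.025,-0.006,0,0,0, 0.5,0.0325,-0.025,-0.006,0,0,0, 0.5,0,0,0,0,0,0, 0.5,0,0,0,0,0,0,0.5,0,0,0,0,0,0]' 60
python3 - <<'E'
from h import *
p,o=shot("wrist");print(o["tool_pos"],toolyaw(o),o["opening"]);cv2.imwrite("pics/w6.png",p["image"])
for d in ctrl.boxes_of("cap_grip",p)[:2]: print(np.round(d["box"]),round(float(d["p"]),2))
E
```

```text
t: 16.35
tool_pos: [0.6176, -0.0719, 0.2162]
tool_rot: [3.135, 0.202, -0.0]
contact_force: [-0.3, -0.3, -0.7]
opening: 0.0428
[ 0.61756488 -0.0718534   0.2162446 ] 7.364135509178632 0.04283849411749517
[334. 209. 106. 101.] 0.71
[208. 205. 415. 165.] 0.28
```

View pics/w6.png

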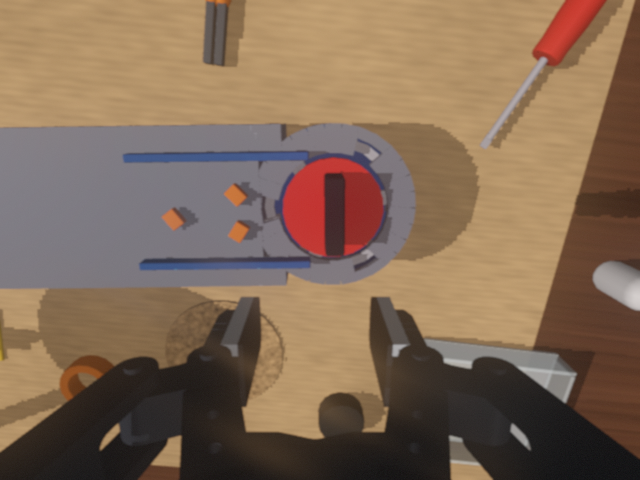

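```bash
python3 - <<'E'
from h import *
p,o=shot("wrist")
a=ray(p,(334.5,250),.091,o);b=ray(p,(334.5,180),.091,o);print(a,b,(a+b)/2,np.degrees(np.arctan2(*(b-a)[1::-1])))
c=ray(p,(333,206),.061,o);print(c,o["tool_pos"],toolyaw(o))
for q in [(128,157),(305,157),(143,265),(308,265)]: print(ray(p,q,.072,o))
for t in [(.630,-.084),((a+b)/2)[:2]]: print(delta([*t,.064],7.4,o))
E
```

```text
[ 0.60586738 -0.08768326  0.091     ] [ 0.65486768 -0.08058329  0.091     ] [ 0.63036753 -0.08413327  0.091     ] 8.244580427946184
[ 0.63111338 -0.08432354  0.061     ] [ 0.61766647 -0.07182566  0.2162153 ] 7.356645791658947
[0.64953397 0.06545754 0.072     ]
[ 0.66571203 -0.05882366  0.072     ]
[0.56889526 0.05453957 0.072     ]
[ 0.58522692 -0.07104094  0.072     ]
(array([ 10.7,  13.7, 152.2]), array([ 0.,  0., -0.]))
(array([ 11. ,  13.8, 152.2]), array([ 0.,  0., -0.]))
```

```bash
python3 -m jog '[0.5,0.011,0.0138,0.03,0,0,0, 0.5,0,0,0.05,0,0,0, 0.5,0,0,0.04,0,0,0, 0.5,0,0,0.032,0,0,0, 0.5,0,0,0,0,0,0, 0,0,0,0,0,0,0, 0,0,0,0,0,0,0, 0,0,0,0,0,0,0,0,0,0,0,0,0,0]' 80
python3 -m jog '[0,0,0,0.004,0,0,0, 0,0,0,0.003,0,0,0, 0,0,0,0,0,0,0, 0,0,0,0,0,0,0]'
python3 -c "
from h import *
o=ctrl.get_obs();print(o['tool_pos'],toolyaw(o),o['contact_force'],o['wrist_torque'],o['opening'])"
```

```text
t: 17.62
tool_pos: [0.6323, -0.0838, 0.066]
tool_rot: [3.134, 0.203, 0.005]
contact_force: [1.1, -0.3, 3.3]
opening: 0.0125
t: 18.12
tool_pos: [0.6323, -0.0837, 0.0586]
tool_rot: [3.134, 0.203, 0.004]
contact_force: [0.7, -1.0, 6.6]
opening: 0.0128
[ 0.63226895 -0.08374133  0.05858877] 7.428702980332696 [ 0.74123776 -0.98884338  6.57472843] [-0.17737947 -0.06114824 -0.00497905] 0.012764006727529092
```

```bash
python3 -m jog '[0,0,0,0,0,0,-6, 0,0,0,0,0,0,-6, 0,0,0,0,0,0,-6, 0,0,0,0,0,0,-6, 0,0,0,0,0,0,-6, 0,0,0,0,0,0,-6, 0,0,0,0,0,0,-6, 0,0,0,0,0,0,-6, 0,0,0,0,0,0,-3, 0,0,0,0,0,0,0]'
python3 -c "
from h import *
o=ctrl.get_obs();print(o['tool_pos'],toolyaw(o),o['contact_force'],o['wrist_torque'],o['opening'])"
```

```text
t: 19.38
tool_pos: [0.6316, -0.0831, 0.0583]
tool_rot: [2.742, 1.533, 0.002]
contact_force: [-1.4, 0.9, 8.2]
opening: 0.0127
[ 0.63163841 -0.08308175  0.05833001] 58.40342008033776 [-1.38557458  0.91584142  8.23199657] [ 0.16567839  0.20857111 -0.22201803] 0.012693878461553836
```

```bash
python3 -m jog '[0,0,0,-0.01,0,0,0, 0,0,0,-0.015,0,0,0, 0,0,0,-0.02,0,0,0, 0,0,0,-0.03,0,0,0, 0,0,0,-0.03,0,0,0, 0,0,0,0,0,0,0]'
python3 -c "
from h import *
o=ctrl.get_obs();print(o['tool_pos'],toolyaw(o),o['contact_force'],o['wrist_torque'],o['opening'],delta([.4555,-.001,.16],58,o))
p,o=shot('wrist');cv2.imwrite('pics/w7.png',p['image'])"
```

```text
t: 20.12
tool_pos: [0.6327, -0.0838, 0.1661]
tool_rot: [2.738, 1.531, 0.007]
contact_force: [0.1, 0.7, -1.1]
opening: 0.0125
[ 0.63274762 -0.0837886   0.1661202 ] 58.4342607682206 [ 0.08911361  0.72978578 -1.09909898] [-0.02689549 -0.02475563  0.03176889] 0.012473077990509604 (array([ -22.3, -194.4,    4.9]), array([ 0.3, -0.1,  0.4]))
```

View pics/w7.png

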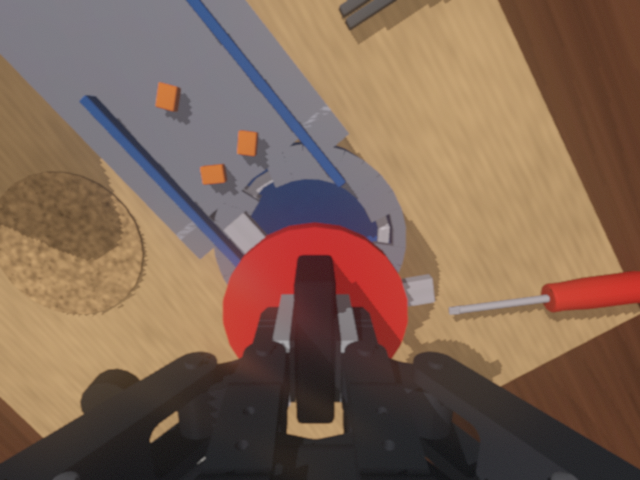

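```bash
python3 -m jog '[0,-0.0056,-0.0486,0,0,0,0, 0,-0.0056,-0.0486,0,0,0,0, 0,-0.0056,-0.0486,0,0,0,0, 0,-0.0056,-0.0486,0,0,0,0, 0,0,0,0,0,0,0, 0,0,0,0.05,0,0,0, 0,0,0,0.05,0,0,0, 0,0,0,0.035,0,0,0, 0,0,0,0,0,0,0, 0,0,0,0,0,0,0]'
python3 -c "
from h import *
o=ctrl.get_obs();print(o['tool_pos'],toolyaw(o),o['contact_force'],o['wrist_torque'],o['opening'])"
```

```text
t: 21.42
tool_pos: [0.4541, -0.0009, 0.0276]
tool_rot: [-2.742, -1.533, 0.0]
contact_force: [-0.8, 0.2, -2.5]
opening: 0.0127
[ 0.45410632 -0.00085262  0.02761299] 58.41892743567919 [-0.7951481   0.2052897  -2.49718113] [ 0.01022637 -0.08220339  0.00932058] 0.012651151380720106
```

```bash
python3 -m jog '[0,0,0,0.004,0,0,0, 0,0,0,0.002,0,0,0, 0,0,0,0,0,0,0]'
python3 -m jog '[0.45,0,0,0,0,0,0, 0.45,0,0,0,0,0,0, 0.45,0,0,-0.02,0,0,0, 0.45,0,0,-0.04,0,0,0, 0.45,0,0,-0.05,0,0,0, 0.45,0,0,-0.03,0,0,0, 0.45,0,0,0,0,0,0, 0.45,0,0,0,0,0,0]'
python3 -c "
from h import *
p,o=shot('wrist');print(o['tool_pos'],toolyaw(o),o['contact_force'],o['wrist_torque'],o['opening'],delta([.44,.279,.17],0,o))
cv2.imwrite('pics/w8.png',p['image'])
for d in ctrl.boxes_of('cap',p)[:2]: print(np.round(d['box']),d['p'],ray(p,d['box'][:2],.016,o))
p,o=shot('scene');cv2.imwrite('pics/scene1.png',p['image'])
for d in ctrl.boxes_of('arm0',p)[:7]: print(np.round(d['box']),d['p'])
"
```

```text
t: 21.8
tool_pos: [0.4537, -0.0006, 0.0214]
tool_rot: [2.742, 1.533, 0.0]
contact_force: [-0.6, 0.4, -2.2]
opening: 0.0127
t: 22.8
tool_pos: [0.453, -0.0005, 0.16]
tool_rot: [-2.741, -1.533, 0.002]
contact_force: [-0.2, 0.4, 1.3]
opening: 0.0389
[ 0.45297062 -0.00054198  0.16001056] 58.42729276133415 [-0.20631115  0.40052639  1.30672128] [ 0.03500596 -0.0093917   0.02419357] 0.038853869342026705 (array([ 231.4, -157.4,   -9.9]), array([-0.1,  0.1, 58.4]))
[322. 228. 118. 118.] 0.89 [ 0.4558757 -0.0051717  0.016    ]
[178. 304.  16.  31.] 0.74
[357. 294. 161. 138.] 0.68
[204. 290.  21.  26.] 0.65
[431. 171.  16.  17.] 0.61
[372. 144.  26.  11.] 0.58
```

View pics/scene1.png

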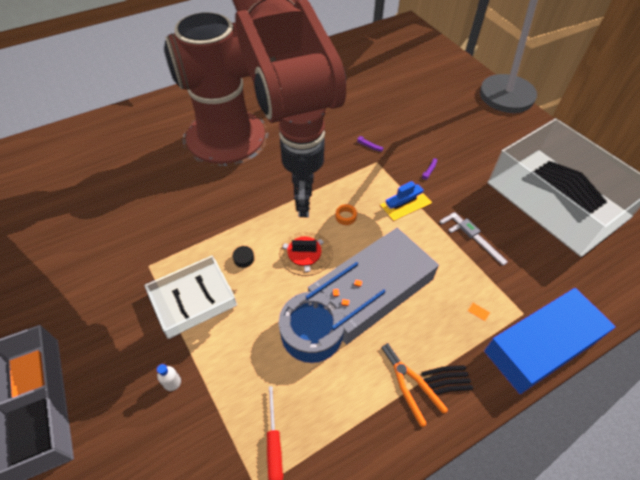

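```bash
python3 -m jog '[0.6,0.0463,-0.0315,-0.004,0,0,0, 0.6,0.0463,-0.0315,-0.004,0,0,0, 0.6,0.0463,-0.0315,-0.004,0,0,0, 0.6,0.0463,-0.0315,-0.004,0,0,0, 0.6,0.0463,-0.0315,-0.004,0,0,0, 0.6,0,0,0,0,0,-8.8, 0.6,0,0,0,0,0,-8.8, 0.6,0,0,0,0,0,-8.8, 0.6,0,0,0,0,0,-8.8, 0.6,0,0,0,0,0,0]' 70
python3 -m jog '[0.6,0,0,0,0,0,0,0.6,0,0,0,0,0,0]'
python3 -c "
from h import *
p,o=shot('wrist');print(o['tool_pos'],toolyaw(o),o['opening'])
cv2.imwrite('pics/w9.png',p['image'])
for d in ctrl.boxes_of('scraper',p)[:2]: print(np.round(d['box']),d['p'],ray(p,d['box'][:2],.025,o))
"
```

```text
t: 24.25
tool_pos: [0.4402, 0.2789, 0.1801]
tool_rot: [-2.152, -2.288, 0.003]
contact_force: [0.6, -0.6, -0.6]
opening: 0.0516
t: 24.5
tool_pos: [0.4406, 0.279, 0.181]
tool_rot: [-2.151, -2.289, 0.001]
contact_force: [0.4, 1.0, 0.9]
opening: 0.0513
[0.44056713 0.27900062 0.18096616] 93.55943197546272 0.05131183173758177
[312. 217.  36. 126.] 0.94 [0.43794878 0.28151189 0.025     ]
[508. 394. 163. 170.] 0.29 [0.6219718  0.13154209 0.025     ]
```

View pics/w9.png

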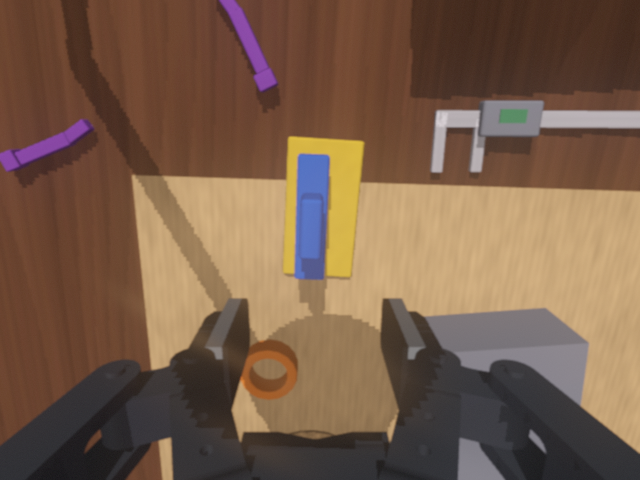

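```bash
python3 -c "
from h import *
p,o=shot('wrist')
g=ray(p,(311.5,228),.059,o);a=ray(p,(312,200),.059,o);b=ray(p,(311,257),.059,o);print(g,a,b,np.degrees(np.arctan2(*(a-b)[1::-1])))
c=np.array([ray(p,q,.004,o) for q in[(289,137),(363,142),(352,277),(285,273)]]);print(c.round(4),c.mean(0))
print(delta([g[0],g[1],.0335],93.5,o))
"
```

```text
[0.43805391 0.28214459 0.059     ] [0.43719329 0.30166454 0.059     ] [0.43899704 0.26103837 0.059     ] 92.54219850545532
[[0.4165 0.3395 0.004 ]
 [0.4744 0.3394 0.004 ]
 [0.4761 0.226  0.004 ]
 [0.4182 0.226  0.004 ]] [0.44630149 0.28272928 0.004     ]
(array([  3.3,  -2.3, 147.6]), array([-0. ,  0. ,  0.1]))
```

```bash
python3 -m jog '[0.6,0.0033,-0.0023,0.04,0,0,0.8, 0.6,0,0,0.05,0,0,0, 0.6,0,0,0.035,0,0,0, 0.6,0,0,0.022,0,0,0, 0.6,0,0,0,0,0,0, 0,0,0,0,0,0,0, 0,0,0,0,0,0,0, 0,0,0,0,0,0,0, 0,0,0,0,0,0,0,0,0,0,0,0,0,0]' 80
python3 -c "
from h import *
o=ctrl.get_obs();print(o['tool_pos'],toolyaw(o))"
python3 -m jog '[0,0,0,-0.04,0,0,0, 0,0,0,-0.05,0,0,0, 0,0,0,-0.055,0,0,0, 0,0,0,0,0,0,10, 0,0,0,0,0,0,10, 0,0,0,0,0,0,10, 0,0,0,0,0,0,10, 0,0,0,0,0,0,10, 0,0,0,0,0,0,10, 0,0,0,0,0,0,10]'
python3 -m jog '[0,0,0,0,0,0,10, 0,0,0,0,0,0,5.3, 0,0,0,0,0,0,0, 0,0,0,0,0,0,0]'
python3 -c "
from h import *
o=ctrl.get_obs();print(o['tool_pos'],toolyaw(o),o['opening'],delta([.6091,.0844,.13],7.4,o))"
```

```text
t: 25.9
tool_pos: [0.4395, 0.2829, 0.036]
tool_rot: [2.165, 2.275, 0.005]
contact_force: [0.8, 0.2, 6.9]
opening: 0.0144
[0.43946407 0.282903   0.03597417] 92.82914405276323
t: 27.15
tool_pos: [0.4375, 0.2819, 0.1784]
tool_rot: [3.081, 0.613, -0.002]
contact_force: [-0.3, -0.1, -1.1]
opening: 0.0148
t: 27.65
tool_pos: [0.4378, 0.2821, 0.1788]
tool_rot: [3.134, 0.208, -0.001]
contact_force: [0.0, 0.3, -1.9]
opening: 0.0143
[0.43784918 0.28205451 0.17880605] 7.604327810602544 0.014327329834201336 (array([143.6, 218.6,  48.8]), array([0. , 0. , 0.2]))
```

```bash
python3 -m jog '[0,0.0287,0.0437,0,0,0,0, 0,0.0287,0.0437,0,0,0,0, 0,0.0287,0.0437,0,0,0,0, 0,0.0287,0.0437,0,0,0,0, 0,0.0287,0.0437,0,0,0,0, 0,0,0,0.03,0,0,0, 0,0,0,0.02,0,0,0, 0,0,0,0,0,0,0, 0,0,0,0,0,0,0]'
python3 -c "
from h import *
p,o=shot('wrist');print(o['tool_pos'],toolyaw(o),o['opening'],o['contact_force'],delta([.6091,.0844,.094],7.4,o))
cv2.imwrite('pics/w10.png',p['image'])"
```

```text
t: 28.78
tool_pos: [0.6091, 0.085, 0.1299]
tool_rot: [3.135, 0.208, 0.001]
contact_force: [-1.1, 0.7, -1.4]
opening: 0.0146
[0.60912669 0.08504461 0.12989524] 7.602382596042964 0.014558436530487127 [-1.07565189  0.7108771  -1.37093706] (array([-0.1,  0.6, 35.9]), array([ 0. , -0. ,  0.2]))
```

View pics/w10.png

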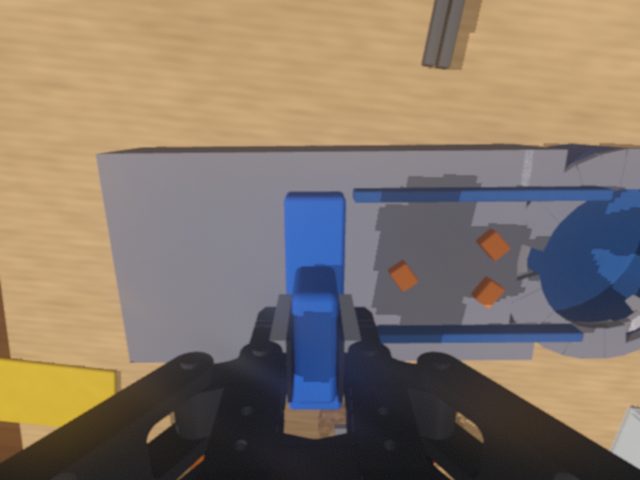

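```bash
python3 -m jog '[0,0,0,0.02,0,0,0, 0,0,0,0.015,0,0,0, 0,0,0,0,0,0,0, 0,0,0,0,0,0,0]'
python3 -c "
from h import *
p,o=shot('wrist');print(o['tool_pos'],toolyaw(o),o['opening'],o['contact_force'])
"
```

```text
t: 29.32
tool_pos: [0.6087, 0.0844, 0.0937]
tool_rot: [-3.135, -0.206, 0.002]
contact_force: [0.0, -0.4, -1.5]
opening: 0.014
[0.60867974 0.08438183 0.09370927] 7.528042488865659 0.014020799888084011 [ 0.04047223 -0.40730327 -1.52408205]
```

```bash
python3 -m jog '[0,0,0.01,0,0,0,0, 0,0,0.011,0,0,0,0, 0,0,0.011,0,0,0,0, 0,0,0.011,0,0,0,0, 0,0,0.011,0,0,0,0, 0,0,0.011,0,0,0,0, 0,0,0.011,0,0,0,0, 0,0,0.011,0,0,0,0, 0,0,0.011,0,0,0,0, 0,0,0.010,0,0,0,0]'
python3 -m jog '[0,0,0.01,0,0,0,0, 0,0,0.01,0,0,0,0, 0,0,0.01,0,0,0,0, 0,0,0.01,0,0,0,0, 0,0,0,0,0,0,0, 0,0,0,0,0,0,0]'
python3 -c "
from h import *
p,o=shot('wrist');print(o['tool_pos'],toolyaw(o),o['opening'],o['contact_force'])
cv2.imwrite('pics/w11.png',p['image'])
p,_=shot('side');i=p['image'][200:340,200:400];j=ctrl.get_image('scene')['image'][230:370,260:460];cv2.imwrite('pics/c11.png',cv2.resize(np.vstack([i,j]),None,fx=2,fy=2))
"
```

```text
t: 30.62
tool_pos: [0.6233, -0.0234, 0.0942]
tool_rot: [3.135, 0.206, -0.0]
contact_force: [0.1, 0.7, -1.6]
opening: 0.0142
t: 31.38
tool_pos: [0.6284, -0.0622, 0.0942]
tool_rot: [-3.135, -0.206, 0.0]
contact_force: [0.6, 0.4, -1.0]
opening: 0.0143
[ 0.62838242 -0.06222175  0.09417493] 7.526351461625092 0.014304205557663728 [ 0.59425092  0.43166622 -0.98068915]
```

View pics/c11.png

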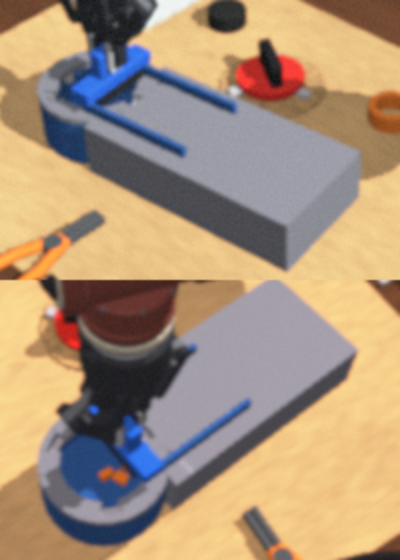

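```bash
python3 -m jog '[0,0,0,-0.03,0,0,0, 0,0,0,-0.05,0,0,0, 0,0,0,-0.04,0,0,0, 0,-0.05,0,0,0,0,0, 0,-0.03,0,0,0,0,0, 0,0,0,0,0,0,0,0,0,0,0,0,0,0]'
python3 -c "
from h import *
p,o=shot('wrist');print(o['tool_pos'],toolyaw(o),o['opening'],delta([.438,.282,.18],92.8,o),delta([.4463,.2827,.18],92.8,o))
cv2.imwrite('pics/w12.png',p['image'])
for d in ctrl.boxes_of('chip0',p)[:6]: print(np.round(d['box']),d['p'])
"
```

```text
t: 32.4
tool_pos: [0.5496, -0.0726, 0.2145]
tool_rot: [3.135, 0.207, 0.001]
contact_force: [0.0, -0.7, -2.5]
opening: 0.0146
[ 0.5495928  -0.0726328   0.21447581] 7.546300318375207 0.014599307906110486 (array([ -64.1, -366.2,   34.4]), array([  0. ,  -0. , -85.3])) (array([ -55.8, -365.8,   34.4]), array([  0. ,  -0. , -85.3]))
[322. 110.  19.  19.] 0.82
[303. 118.  17.  22.] 0.69
[334. 125.  19.  13.] 0.52
```

View pics/w12.png

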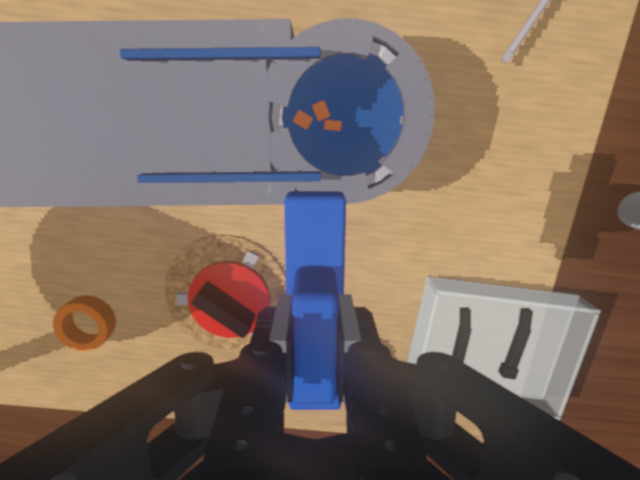

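```bash
python3 -m jog '[0,-0.007,-0.0457,0.004,0,0,0, 0,-0.007,-0.0457,0.004,0,0,0, 0,-0.007,-0.0457,0.004,0,0,0, 0,-0.007,-0.0457,0.004,0,0,0, 0,-0.007,-0.0457,0.004,0,0,0, 0,-0.007,-0.0457,0.004,0,0,0, 0,-0.007,-0.0457,0.004,0,0,0, 0,-0.007,-0.0457,0.006,0,0,0, 0,0,0,0,0,0,-10, 0,0,0,0,0,0,-10]'
python3 -m jog '[0,0,0,0,0,0,-10, 0,0,0,0,0,0,-10, 0,0,0,0,0,0,-10, 0,0,0,0,0,0,-10, 0,0,0,0,0,0,-10, 0,0,0,0,0,0,-10, 0,0,0,0,0,0,-7.5, 0,0,0,0,0,0,0, 0,0,0,0,0,0,0]'
python3 -c "
from h import *
o=ctrl.get_obs();print(o['tool_pos'],toolyaw(o),o['opening'],delta([.4463,.2827,.037],90,o))
"
```

```text
t: 33.75
tool_pos: [0.4457, 0.2836, 0.18]
tool_rot: [3.048, 0.759, -0.001]
contact_force: [0.6, -0.4, -0.1]
opening: 0.0143
t: 34.88
tool_pos: [0.4459, 0.2825, 0.1801]
tool_rot: [-2.124, -2.315, 0.0]
contact_force: [0.0, 0.3, -1.6]
opening: 0.0144
[0.44589087 0.28254531 0.18010544] 94.93883766033383 0.014385271149654986 (array([1.000e-01, 5.000e-01, 1.431e+02]), array([-0. ,  0. ,  4.9]))
```

```bash
python3 -m jog '[0,0,0,0.05,0,0,4, 0,0,0,0.045,0,0,0, 0,0,0,0.03,0,0,0, 0,0,0,0.015,0,0,0, 0,0,0,0,0,0,0]'
python3 -m jog '[0,0,0,0.002,0,0,0, 0,0,0,0.002,0,0,0, 0,0,0,0,0,0,0]'
python3 -c "
from h import *
o=ctrl.get_obs();print(o['tool_pos'],toolyaw(o),o['opening'],o['contact_force'])
"
```

```text
t: 35.5
tool_pos: [0.4453, 0.2821, 0.0395]
tool_rot: [-2.202, -2.24, 0.003]
contact_force: [-0.1, -0.5, -1.8]
opening: 0.0143
t: 35.88
tool_pos: [0.4462, 0.2825, 0.037]
tool_rot: [2.201, 2.241, 0.002]
contact_force: [-0.6, 0.7, -0.7]
opening: 0.0145
[0.44615714 0.28251721 0.03695434] 91.02901815782624 0.01447215237966684 [-0.59023205  0.7410246  -0.68200924]
```

```bash
python3 -m jog '[0.45,0,0,0,0,0,0, 0.45,0,0,0,0,0,0, 0.45,0,0,-0.03,0,0,0, 0.45,0,0,-0.05,0,0,0, 0.45,0,0,-0.05,0,0,0, 0.45,0,0,-0.02,0,0,0, 0.45,-0.047,0,0,0,0,0, 0.45,-0.047,0,0,0,0,0, 0.45,-0.047,0,0,0,0,0, 0.45,-0.047,0,0,0,0,0]' 80
python3 -m jog '[0.45,-0.047,0,0,0,0,8.2, 0.45,-0.047,0,0,0,0,8.2, 0.45,0,0,0,0,0,8.2, 0.45,0,0,0,0,0,8, 0.45,0,0,0,0,0,0, 0.45,0,0,0,0,0,0,0.45,0,0,0,0,0,0]'
python3 -c "
from h import *
p,o=shot('wrist');print(o['tool_pos'],toolyaw(o),o['opening'],delta([.4537,-.0006,.022],58.4,o))
cv2.imwrite('pics/w13.png',p['image'])
p,_=shot('scene')
for n in('scraper','scraper_rest'):
  for d in ctrl.boxes_of(n,p)[:1]: print(n,np.round(d['box']),d['p'])
"
```

```text
t: 37.12
tool_pos: [0.4483, 0.0929, 0.1851]
tool_rot: [-2.2, -2.241, 0.002]
contact_force: [-0.1, -0.8, 0.8]
opening: 0.0389
t: 38.0
tool_pos: [0.4439, 0.0009, 0.1859]
tool_rot: [-2.741, -1.535, 0.001]
contact_force: [0.1, -0.6, 0.0]
opening: 0.0383
[0.44392864 0.00091099 0.18594245] 58.51503221758518 0.038330905042856286 (array([  3.8,   9.2, 163.9]), array([-0. ,  0. ,  0.1]))
scraper [405. 197.  37.  27.] 0.71
scraper_rest [404. 206.  54.  22.] 0.88
```

View pics/w13.png

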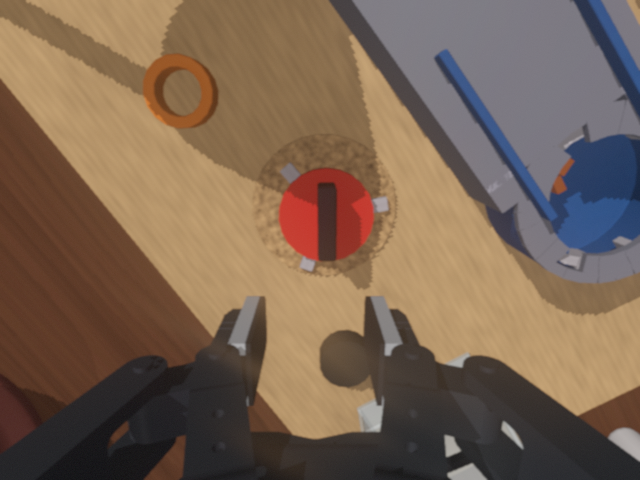

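```bash
python3 -m jog '[0.45,0.0038,0.0092,0.04,0,0,0, 0.45,0,0,0.05,0,0,0, 0.45,0,0,0.04,0,0,0, 0.45,0,0,0.034,0,0,0, 0.45,0,0,0,0,0,0, 0,0,0,0,0,0,0, 0,0,0,0,0,0,0, 0,0,0,0,0,0,0, 0,0,0,0,0,0,0]' 80
python3 -c "
from h import *
o=ctrl.get_obs();print(o['tool_pos'],toolyaw(o),o['opening'],o['contact_force'])"
python3 -m jog '[0,0,0,-0.04,0,0,0, 0,0,0,-0.05,0,0,0, 0,0,0,-0.055,0,0,0, 0,0.0056,0.0486,0,0,0,0, 0,0.0056,0.0486,0,0,0,0, 0,0.0056,0.0486,0,0,0,0, 0,0.0056,0.0486,0,0,0,0, 0,0,0,0,0,0,0, 0,0,0,0,0,0,0, 0,0,0,0,0,0,0]'
python3 -c "
from h import *
p,o=shot('wrist');print(o['tool_pos'],toolyaw(o),o['opening'],o['contact_force'],delta([.632,-.0835,.09],57.9,o))
cv2.imwrite('pics/w14.png',p['image'])"
```

```text
t: 39.33
tool_pos: [0.4557, -0.0011, 0.0244]
tool_rot: [2.74, 1.532, 0.005]
contact_force: [-0.2, -0.6, 6.3]
opening: 0.0122
[ 0.45573953 -0.00113126  0.02440635] 58.43326246310736 0.012189299130649839 [-0.24324553 -0.57034447  6.26874092]
t: 40.58
tool_pos: [0.6303, -0.083, 0.1673]
tool_rot: [-2.741, -1.534, 0.0]
contact_force: [-0.3, -0.0, -0.8]
opening: 0.0124
[ 0.63032893 -0.08297901  0.16730975] 58.45874857658913 0.012360432391296246 [-0.27782937 -0.00558961 -0.79178448] (array([ 0.4,  1.7, 77.3]), array([-0. ,  0. ,  0.6]))
```

View pics/w14.png

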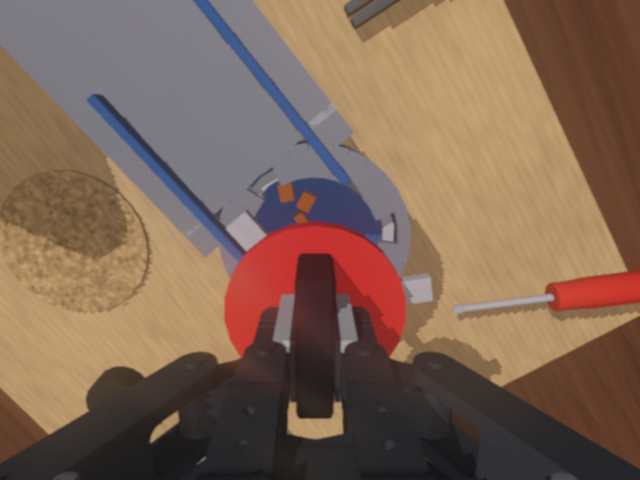

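```bash
python3 -m jog '[0,0.0004,0.0015,0.03,0,0,0.6, 0,0,0,0.03,0,0,0, 0,0,0,0.015,0,0,0, 0,0,0,0,0,0,0, 0,0,0,0,0,0,0]'
python3 -c "
from h import *
o=ctrl.get_obs();print(o['tool_pos'],toolyaw(o),o['opening'],o['contact_force'],o['wrist_torque'])"
python3 -m jog '[0,0,0,0.005,0,0,0, 0,0,0,0.005,0,0,0, 0,0,0,0.005,0,0,0, 0,0,0,0.003,0,0,0, 0,0,0,0,0,0,0]'
python3 -c "
from h import *
o=ctrl.get_obs();print(o['tool_pos'],toolyaw(o),o['opening'],o['contact_force'],o['wrist_torque'])"
```

```text
t: 41.25
tool_pos: [0.6336, -0.0841, 0.0939]
tool_rot: [2.748, 1.518, 0.003]
contact_force: [0.5, -0.4, -0.9]
opening: 0.0123
[ 0.63360555 -0.08413977  0.0938861 ] 57.83642632226372 0.012257428821204822 [ 0.48850066 -0.38887445 -0.86726522] [ 0.09335791  0.00985288 -0.05396159]
t: 41.88
tool_pos: [0.6324, -0.0838, 0.0738]
tool_rot: [-2.749, -1.519, 0.001]
contact_force: [-0.8, 0.7, -1.5]
opening: 0.0123
[ 0.63242501 -0.08376797  0.07382126] 57.82921297602546 0.012316064892133334 [-0.8320445   0.73688936 -1.52074339] [ 0.20035289  0.13981847 -0.07279393]
```

```bash
python3 -m jog '[0,0,0,0.004,0,0,0, 0,0,0,0.004,0,0,0, 0,0,0,0.004,0,0,0, 0,0,0,0,0,0,0,0,0,0,0,0,0,0]'
python3 -c "
from h import *
o=ctrl.get_obs();print(o['tool_pos'],toolyaw(o),o['opening'],o['contact_force'],o['wrist_torque'])"
```

```text
t: 42.5
tool_pos: [0.633, -0.0834, 0.063]
tool_rot: [-2.75, -1.518, -0.002]
contact_force: [-4.0, 4.6, 5.9]
opening: 0.0124
[ 0.63301068 -0.08338026  0.06301304] 57.79710329905719 0.012355553573966947 [-3.99852577  4.58693884  5.91845768] [ 0.70589625  0.46280142 -0.30918696]
```

```bash
python3 -m jog '[0,0,-0.001,0.001,0,0,0, 0,0,0,0,0,0,0]'
python3 -m jog '[0,0,0,0,0,0,6, 0,0,0,0,0,0,6, 0,0,0,0,0,0,6, 0,0,0,0,0,0,6, 0,0,0,0,0,0,0]'
python3 -c "
from h import *
o=ctrl.get_obs();print(o['tool_pos'],toolyaw(o),o['opening'],o['contact_force'],o['wrist_torque'])"
```

```text
t: 42.75
tool_pos: [0.633, -0.0833, 0.0629]
tool_rot: [2.749, 1.518, 0.004]
contact_force: [-2.7, 3.2, 7.8]
opening: 0.012
t: 43.38
tool_pos: [0.634, -0.0846, 0.0634]
tool_rot: [3.002, 0.912, 0.006]
contact_force: [-0.4, 0.2, 7.0]
opening: 0.0124
[ 0.63395146 -0.08455919  0.06342989] 33.79711330420275 0.012362892589946243 [-0.35871559  0.20386064  6.95049808] [ 0.05058656  0.04105219 -0.21065468]
```

```bash
python3 -m jog '[0,0,0,0.0015,0,0,6, 0,0,0,0,0,0,6, 0,0,0,0,0,0,6, 0,0,0,0,0,0,6, 0,0,0,0,0,0,2.5, 0,0,0,0,0,0,0, 0,0,0,0,0,0,0]'
python3 -c "
from h import *
o=ctrl.get_obs();print(o['tool_pos'],toolyaw(o),o['opening'],o['contact_force'],o['wrist_torque'])"
```

```text
t: 44.25
tool_pos: [0.634, -0.0846, 0.0621]
tool_rot: [3.132, 0.202, 0.007]
contact_force: [0.9, 1.1, 6.4]
opening: 0.0123
[ 0.63396501 -0.08460495  0.06208392] 7.372418136031465 0.012324890806011018 [0.86326815 1.1422039  6.35841909] [0.03116003 0.13982133 0.11940122]
```

```bash
python3 -m jog '[0,0,0,0,0,0,1, 0,0,0,0,0,0,1, 0,0,0,0,0,0,0]'
python3 -c "
from h import *
o=ctrl.get_obs();print(o['tool_pos'],toolyaw(o),o['contact_force'],o['wrist_torque'])"
python3 -m jog '[0,0,0,-0.002,0,0,0, 0,0,0,-0.002,0,0,0, 0,0,0,-0.002,0,0,0, 0,0,0,0,0,0,0]'
python3 -c "
from h import *
o=ctrl.get_obs();print(o['tool_pos'],toolyaw(o),o['contact_force'],o['wrist_torque'])"
```

```text
t: 44.62
tool_pos: [0.6334, -0.084, 0.0621]
tool_rot: [3.136, 0.149, 0.005]
contact_force: [-1.0, 1.4, 8.2]
opening: 0.0124
[ 0.63343155 -0.08400866  0.06206166] 5.443874464836986 [-0.96867807  1.41107121  8.24788148] [0.31310042 0.4135163  0.43242049]
t: 45.12
tool_pos: [0.6328, -0.084, 0.0664]
tool_rot: [3.137, 0.146, 0.004]
contact_force: [3.8, -0.5, 2.1]
opening: 0.0123
[ 0.63281167 -0.08395139  0.06638334] 5.335534263363224 [ 3.75587679 -0.53982825  2.14489141] [-0.16760236 -0.55755507  0.34244284]
```

```bash
python3 -m jog '[0.45,0,0,0,0,0,0, 0.45,0,0,0,0,0,0, 0.45,0,0,-0.03,0,0,0, 0.45,0,0,-0.05,0,0,0, 0.45,0,0,-0.05,0,0,0, 0.45,-0.02,-0.01,-0.02,0,0,0, 0.45,0,0,0,0,0,0, 0.45,0,0,0,0,0,0, 0.45,0,0,0,0,0,0]'
python3 -c "
from h import *
p,o=shot('wrist');print(o['tool_pos'],toolyaw(o))
q,_=shot('side')
i=cv2.resize(q['image'][195:345,190:500],None,fx=1.6,fy=1.6,interpolation=3)
w=p['image'].copy()
# predicted bar-top ends for cap z .049 locked
for z in(.091,.095,.084):print(z,proj(p,[.6305+.028*.9917,-.0842+.028*.129,z],o).round(1),proj(p,[.6305-.028*.9917,-.0842-.028*.129,z],o).round(1))
for z in(.091,.095,.084):print('side',z,proj(q,[.6305,-.0842,z]).round(1))
i=cv2.copyMakeBorder(i,0,0,0,640-i.shape[1],cv2.BORDER_CONSTANT)
cv2.imwrite('pics/w15.png',cv2.resize(np.vstack([w[60:400],i]),None,fx=.98,fy=.98))"
```

```text
t: 46.25
tool_pos: [0.6103, -0.0754, 0.2133]
tool_rot: [-3.137, -0.146, 0.006]
contact_force: [-0.8, 1.0, 0.1]
opening: 0.039
[ 0.61032476 -0.07536085  0.2132635 ] 5.314358251910965
0.091 [329.4 162.5] [331.4 243.9]
0.095 [329.6 163.2] [331.6 245.6]
0.084 [329.1 161.4] [331. 241.]
side 0.091 [245.9 228.3]
side 0.095 [245.7 226.8]
side 0.084 [246.2 231.1]
```

View pics/w15.png

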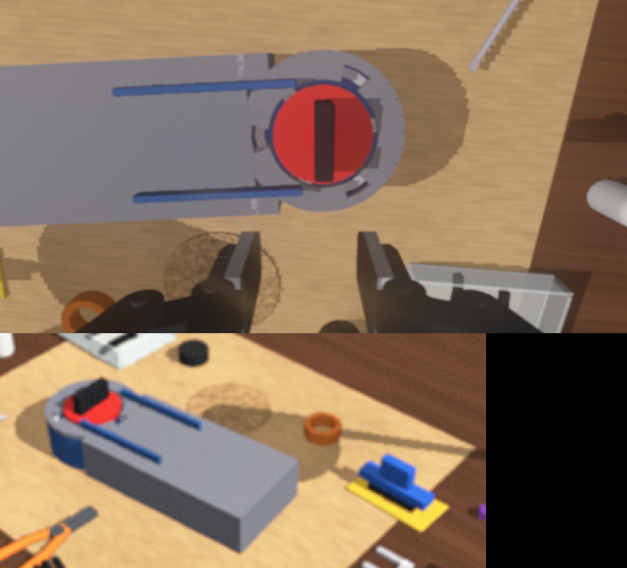

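```bash
python3 -c "
from h import *
for n in('side','scene'):
  p,_=shot(n);a=cv2.imread(f'pics/{n}0.png')
  b={'side':(215,260,225,280),'scene':(295,350,285,340)}[n]
  A=a[b[0]:b[1],b[2]:b[3]].astype('f4').mean(2);B=p['image'][b[0]:b[1],b[2]:b[3]].astype('f4').mean(2)
  print(n,cv2.phaseCorrelate(A,B),abs(A-B).mean(),abs(A-B).max())
  for t in('cap','scraper','scraper_rest','arm0','pliers','tape','foam_disc','glue','screwdriver','caliper'):
    print(t,[(np.round(d['box']).astype(int).tolist(),round(d['p'],2)) for d in ctrl.boxes_of(t,p)[:3 if t=='arm0' else 1]])
"
```

```text
side ((-0.0021337806340575582, 0.4746052381816419), 0.9471844478889748) 6.085791 60.666664
cap [([252, 236, 40, 31], 0.97)]
scraper [([444, 289, 45, 34], 0.82)]
scraper_rest [([445, 304, 56, 39], 0.84)]
arm0 [([270, 198, 19, 11], 0.65), ([516, 311, 42, 13], 0.64), ([516, 255, 8, 20], 0.62)]
pliers [([212, 334, 80, 57], 0.6)]
tape [([395, 257, 26, 24], 0.65)]
foam_disc [([314, 208, 23, 19], 0.86)]
glue [([191, 195, 18, 30], 0.55)]
screwdriver [([157, 258, 76, 21], 0.8)]
caliper [([424, 369, 58, 71], 0.71)]
scene ((0.04513781950614515, 0.022192734735899222), 0.9474775872627894) 5.706005 66.33333
cap [([314, 319, 39, 40], 0.68)]
scraper [([412, 385, 67, 84], 0.73)]
scraper_rest [([405, 206, 54, 23], 0.61)]
arm0 [([431, 172, 18, 21], 0.66), ([377, 146, 19, 9], 0.64), ([178, 303, 18, 33], 0.63)]
pliers [([414, 385, 67, 85], 0.58)]
tape [([348, 215, 17, 18], 0.76)]
foam_disc [([244, 256, 25, 19], 0.9)]
glue [([169, 378, 26, 25], 0.79)]
screwdriver [([275, 435, 18, 90], 0.93)]
caliper [([474, 240, 66, 52], 0.86)]
```

```bash
python3 -c "
from h import *
for n in('side','scene'):
  a=cv2.imread(f'pics/{n}0.png').astype('f4');p,_=shot(n)
  b=np.mean([ctrl.get_image(n)['image'].astype('f4') for _ in range(4)],0).astype('f4')
  red=lambda i:np.clip(i[...,2]-i[...,:2].max(2)-60,0,120)
  c=proj(p,[.6305,-.0842,.07]).astype(int);s=np.s_[c[1]-26:c[1]+26,c[0]-26:c[0]+26]
  def cen(i):
    r=red(i[s]);y,x=np.mgrid[:52,:52];return r.sum().round(),(r*x).sum()/r.sum(),(r*y).sum()/r.sum()
  print(n,cen(a),cen(b),'1mm z px',(proj(p,[.6305,-.0842,.062])-proj(p,[.6305,-.0842,.061])).round(3))
  def ecc(s):
    W=np.eye(2,3,dtype='f4');cv2.findTransformECC(cv2.cvtColor(a[s],6),cv2.cvtColor(b[s],6),W,cv2.MOTION_TRANSLATION);return W[:,2]
  t=proj(p,[.6305,-.0842,.08]).astype(int);print('bar',ecc(np.s_[t[1]-11:t[1]+11,t[0]-13:t[0]+13]),'tape',ecc(np.s_[245:270,380:410] if n=='side' else np.s_[203:229,332:358]))
"
```

```text
side (np.float32(42663.0), np.float64(32.52902983850175), np.float64(34.156060286430865)) (np.float32(42223.0), np.float64(31.982722584388746), np.float64(34.03851596591885)) 1mm z px [-0.047 -0.382]
bar [0.12374677 0.10979876] tape [ 0.02500277 -0.00551979]
scene (np.float32(90742.0), np.float64(28.133234885719954), np.float64(29.443774657821074)) (np.float32(92975.0), np.float64(27.643797677338863), np.float64(29.768476019155635)) 1mm z px [-0.004 -0.236]Traceback (most recent call last):
  File "<string>", line 13, in <module>
    t=proj(p,[.6305,-.0842,.08]).astype(int);print('bar',ecc(np.s_[t[1]-11:t[1]+11,t[0]-13:t[0]+13]),'tape',ecc(np.s_[245:270,380:410] if n=='side' else np.s_[203:229,332:358]))
                                                                                                            ~~~^^^^^^^^^^^^^^^^^^^^^^^^^^^^^^^^^^^^^^^^^^^^^^^^^^^^^^^^^^^^^^^^^
  File "<string>", line 12, in ecc
    W=np.eye(2,3,dtype='f4');cv2.findTransformECC(cv2.cvtColor(a[s],6),cv2.cvtColor(b[s],6),W,cv2.MOTION_TRANSLATION);return W[:,2]
                             ~~~~~~~~~~~~~~~~~~~~^^^^^^^^^^^^^^^^^^^^^^^^^^^^^^^^^^^^^^^^^^^^^^^^^^^^^^^^^^^^^^^^^^^^
cv2.error: OpenCV(4.12.0) /io/opencv/modules/video/src/ecc.cpp:589: error: (-7:Iterations do not converge) The algorithm stopped before its convergence. The correlation is going to be minimized. Images may be uncorrelated or non-overlapped in function 'findTransformECC'
```

```bash
python3 -c "
from station import ctrl
print(ctrl.finish_job(),ctrl.get_obs()['t'])"
```

```text
the job is handed in; nothing more can be done
the job is handed in; nothing more can be done
```

The station is cleared down and the job was handed in at about 46 s of robot time; `finish_job` gives no verdict.

**What I did:**
- Put both finished arms (only two were present) in the clear tray.
- Pushed and twisted the cap off and stood it on the cork mat.
- Swept all three chips along the trough into the port with the scraper.
- Stood the scraper back on its plate and twisted the cap back into the port.

**Last checks that agreed:**
- **Arms:** a wrist view after the sweep showed both lying in the tray. In the final pictures they were still there, but only partly in view.
- **Chips:** all three were in the pot when I looked after the sweep, and still there just before the cap went back in.
- **Scraper:** it stands upright on its plate in the final side picture.
- **Cap:** the notches are clear, and the grip bar matches its starting position in the side camera to about 0.1 pixel, roughly 0.3 mm in height.
- **Bystanders:** none visibly moved; their detected positions shifted by only a few pixels. The gripper was clear of everything at hand-in.

**Checks that failed or disagreed:**
- A first correlation over a wider patch suggested the cap sat about 1 mm low; the tighter comparison on the bar did not.
- The red-disc centroid moved about 0.5 pixel in both cameras.
- The same bar comparison in the scene camera did not converge.
- The scene network once labelled the pliers as the scraper.

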